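# Wedge the loose tension peg home in the tapestry frame

## Task

Take the loose brass peg out of its rest block and stand it in the empty tapered hole of the tapestry frame's corner block, with its wing square across the front roller. Then press it down while turning it a quarter turn, either way, until its shoulder is fully down on the block and its wing lies in line with the roller (as the twin peg at the other end already does), so that it stays put when you let go. Push firmly but never with more than about 20 N, and leave the spool, the tray and the book where they are.

Things in the scene. Friction and masses are not known exactly. Their poses are not given: they have to be found in the camera images.
- peg: Loose solid brass peg, 250 g, upright in the rest block at the start. Origin: centre of its foot, z up along the peg. Tapered shank 48 mm long, radius 7 mm near the foot (foot rounded off to 5 mm) to 9.4 mm at the top; above it a round shoulder, 34 mm diameter, z = 48 to 54 mm; then a flat upright wing. A half turn about z looks the same.
- wing (a point): Grip point on the peg's axis, 76 mm above its foot, in the wing: z = 54 to 92 mm, 36 mm long along the peg's x, 10 mm thick along its y. Grip across the 10 mm, as hard as you can: pressing and turning load the grip. A grip with the fingertips just above the shoulder holds best.
- shoulder (a point): Centre of the underside of the peg's shoulder, on the peg's axis, 48 mm above its foot.
- frame: Fixed table-top tapestry frame, light wood. Origin: on the table under the centre of the corner block with the empty hole (76 x 76 x 60 mm high). The front roller, a 28 mm round bar, runs from it along +y to a second corner block 340 mm away with the fixed brass twin peg, home, its wing in line with the roller, 108 mm high. Side rails run along +x, lower than 60 mm.
- hole (a point): Centre of the hole's mouth in the corner block's top, 60 mm above the table unloaded (it sinks with the block), axes as the frame's. The hole has the shank's taper (1 in 20 on the radius), 9.1 mm in radius at the mouth, undersize: the shank binds from 5.5 mm above home. Pushed straight at 20 N it springs back 3 mm short; turned under 15 to 18 N it creeps home and stays.
- corner (a joint): The corner block with the hole stands on a springy rubber foot; value: how far it has sunk in m, 0 unloaded, 1 mm for each 8 N of push on the peg, end stop at 6 mm.
- clamp_pin (a joint): Sprung steel pin, 10 mm diameter, in the bottom of the hole; value: how far it is pressed down relative to the block, m (0 free, 0.006 with the peg home). It meets the foot when the shoulder is 6 mm above the block and pushes up with 3 N, rising to 5 N; it lifts a peg that is not wedged.
- rest: Fixed rest block of dark brown wood, 80 x 80 x 60 mm high, with a wide round hole (25 mm) through its centre in which the peg stands loosely, shoulder on the block's top. Origin: centre of its underside.
- tray: Bystander: white open card box, 90 x 130 x 32 mm high, with scissors in it. Origin: centre of its underside.
- spool: Bystander: dark wooden spool, 44 mm diameter, 55 mm high, standing inside the frame. Origin: centre of its underside.
- book: Bystander: green book, 150 x 110 x 22 mm, lying flat. Origin: centre of its underside.
Not all that is in view belongs to the job. Several things have the shape of the peg; the one meant has the colours described above.

How it is judged:
On the way:
1. the peg stands in the frame's tapered hole (shoulder less than 12 mm above the block) with its wing square across the roller (within 20 degrees) (z of shoulder in the frame of hole below 0.012 m and horizontal distance between shoulder and hole below 0.004 m and angle between the x axis of peg and the x axis of frame, either way round below 0.35 rad), for 0.2 s.
At the end, for the whole second after the job is handed in: The peg is in the frame's tapered hole, upright, its shoulder within 1.5 mm of the block's top, its wing in line with the roller within 10 degrees, at rest and staying there by itself (z of shoulder in the frame of hole below 0.0015 m and horizontal distance between shoulder and hole below 0.003 m and angle between the x axis of peg and the y axis of frame, either way round below 0.17 rad and angle between peg's own z axis and vertical below 0.06 rad and linear speed of peg below 0.01 m/s); the robot touches nothing.
It fails at once if the peg is pushed down so hard that the corner block sinks more than 3.1 mm on its springy foot (25 N) (value of joint corner above 0.0031 m).
It fails at once if the tray is moved more than 15 mm (distance of tray from where it was at the start of the episode above 0.015 m).
It fails at once if the spool is moved more than 15 mm (distance of spool from where it was at the start of the episode above 0.015 m).
It fails at once if the book is moved more than 15 mm (distance of book from where it was at the start of the episode above 0.015 m).
It also fails if it takes over 64 s, if anything falls off the work surface, if the arm or the gripper's body presses on something with over 40 N, if the wrist force passes 120 N, or if a joint passes its speed limit or range.

## Robot

A 6-joint arm with a two-finger parallel gripper is mounted at the origin on the work surface. World frame = base frame: x ahead of the robot, y to its left, z up, the work surface at z = 0. Lengths are in m, angles in rad, forces in N, time in s.
With the tool pointing down it reaches from about 0.35 to 0.975 m from the base axis. Payload 4.9 kg.
Tool frame: the origin (TCP) lies on the centre line of the jaws, within the pads' length; the fingertips stand manip.tip_reach ahead of it and the grasp point (between the pads) is the TCP (manip.tip_reach is the distance from the TCP to the fingertips, in m); z points along the fingers, y is the line along which they close (so a half turn about z gives the same grasp; the last joint's range is limited). The gripper opens to 85 mm and grips with 20 to 120 N. Pads are 22 mm wide; open, the fingers measure 114 mm over their backs; the gripper's body (76 mm by 85 mm) begins 54 mm behind the grasp point. The pads swing forward as they close: fully open they stand 13 mm farther back than shut.
Start: joints at [-1.267, 0.053, 1.613, -0, 1.476, -0.119], TCP at [0.256, -0.57, 0.25] pointing down, gripper open.
Joint ranges: [-3.01, 3.01], [-1.01, 2.22], [0.06, 2.58], [-1.02, 4.17], [0.09, 2.62], [-3.14, 3.14]. Speed limits (rad/s): [2.57, 2.57, 3.14, 3.14, 3.14, 3.14].

## Interface

Orientations are given as a unit quaternion [w, x, y, z].
In Python, from plant import manip gives the robot as it stands. The module is installed in compiled form; this text tells all that it offers.
- The arm moves only by the tool move_arm, never from a script. Its argument "rows" is a list of rows, each a list of 7 numbers: the shift along the tool's x, y, z in cm, then the turn, a rotation vector about the tool's x, y, z in degrees, then the opening, from -1 (shut) to 1 (fully open). In form: [[tx, ty, tz, ax, ay, az, jaw], ...]. A call has 1 to 20 rows; each row shifts and turns the commanded pose from where the row before left it, along the tool's axes as they then stand; what a row does not reach is not made up. A row lasts 1/12 s, in which the tool goes at most 41.7 mm and 7.16 degrees, less where a joint would pass 70% of its speed; a pose out of reach is approached as far as the arm can. A call is refused whole if a number of a shift passes 4.17 or a number of a turn 7.16, either way. A call with a gripper value outside its range is refused whole. The fingers move at their own pace and stop on an object; the grip force is fixed at half the most. Time passes only in rows, so rows that do not move let the fingers close. It gives the time, the measured TCP pose, the force, the opening and the grip force at its end, in the units of the state.
- manip.state(): the state, without advancing time (a new reading comes with each control period).
- manip.grab_frame(name): name is "scene" or "top" or "wrist"; returns a dict with "img" (400x640x3 uint8, blue, green, red), "mtx" (3x3 intrinsics, pixels), "R" (3x3) and "t" (3): a world point X has camera coordinates R X + t. Camera axes: x right, y down, z forward; pixel columns grow to the right and rows downward; lengths in m; the calibration is good to about 2 mm. The wrist camera is an equidistant fisheye: a pixel r from the principal point sees the ray r / f radians off the axis. A picture is of the moment at which its call begins. There is no depth.
- manip.job_done(): hands the job in; it is judged then, once.
The state is a dict: "time": time; "joint_pos": joint angles; "joint_vel": joint speeds; "joint_efforts": joint torques, N m; "tool_pos": TCP position; "tool_rot": TCP orientation; "contact_force": force on the tool from outside, world axes, zero at the start; "ft_torque": the same for the moment, N m; "gripper_width": opening from 0.0 (shut) to 1.0 (fully open); "grasp_force": force on a finger pad.
Only numpy, scipy, OpenCV 4.12 (cv2) and the standard library are available. Lean on these libraries where they do the work, as an engineer would, in place of code of your own. Each camera call takes 0.05 s, during which the arm holds its last target. There are 200 camera calls.

## Working session

There is one attempt and no reset: what is moved stays moved. The work goes in short steps, Python scripts to look and compute and a tool call to move; the robot and the scene stay as the last step left them, time stands still between calls to the robot, and variables do not carry over. Pictures are saved under pics/ and viewed, at most 10 in all, crops included, and the job is handed in when it is done.

Besides the shell and the picture viewer there is one more tool, called after "Call:" as a command line: name --pt "numbers of a row" for each row, then --argument value for the rest. move_arm: Moves the arm, as the interface text tells. Its arguments: {"type":"object","properties":{"rows":{"type":"array","items":{"type":"array","items":{"type":"number"}}}},"required":["rows"]}

```bash
mkdir -p pics; python3 - <<'E'
from plant import manip
import cv2,numpy as np,pickle
d={}
for n in("scene","top","wrist"):
    f=manip.grab_frame(n); d[n]=f; cv2.imwrite(f"pics/{n}0.png",f["img"])
    print(n,f["mtx"].tolist(),(-f["R"].T@f["t"]).round(3))
pickle.dump(d,open("f0.pkl","wb"))
s=manip.state();print(s,manip.tip_reach)
E
```

```text
scene [[472.12797845802106, 0.0, 321.83174238509235], [0.0, 472.12797845802106, 195.73198268594876], [0.0, 0.0, 1.0]] [1.28  0.209 0.726]
top [[513.2095836265878, 0.0, 317.0154265897953], [0.0, 513.2095836265878, 195.75145685717627], [0.0, 0.0, 1.0]] [ 0.279 -0.094  1.371]
wrist [[309.70691628693146, 0.0, 314.1755649693585], [0.0, 309.70691628693146, 195.03112932334065], [0.0, 0.0, 1.0]] [ 0.328 -0.538  0.372]
{'time': 0.15, 'joint_pos': array([-1.26699395e+00,  5.32330895e-02,  1.61398061e+00,  8.67088705e-06,
        1.47602448e+00, -1.19001012e-01]), 'joint_vel': array([-0.00119007, -0.00333698, -0.0026034 , -0.00024914, -0.00034006,
       -0.00070287]), 'joint_efforts': array([ 2.01715084e-04, -3.94243240e+01, -3.70720911e+01, -1.57593149e-04,
        4.67093821e-03, -1.69294884e-05]), 'tool_pos': array([ 0.2563116 , -0.56951846,  0.24932694]), 'tool_rot': array([-8.19647919e-04,  9.77737513e-01,  2.09830120e-01, -7.16181696e-05]), 'contact_force': array([ 0.36061925,  0.21389625, -0.13913212]), 'ft_torque': array([-0.05912754, -0.04782711,  0.00470226]), 'grasp_force': 0.0, 'gripper_width': 0.9970736300909909} 0.019
```

View pics/top0.png

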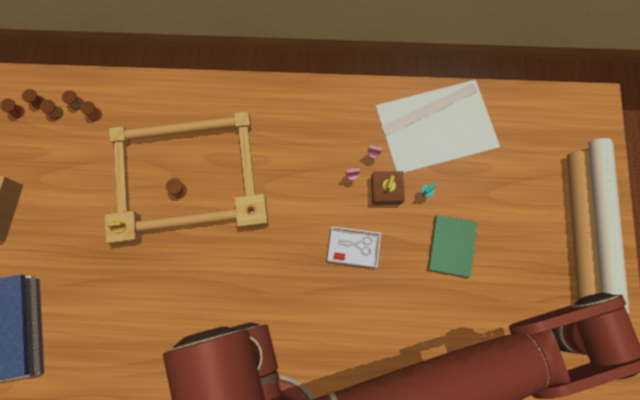

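View pics/scene0.png

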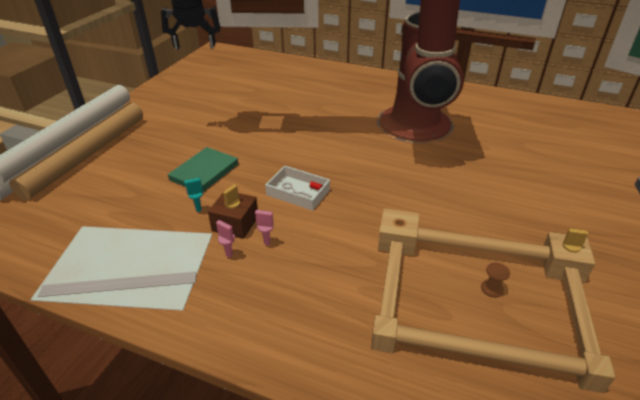

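Candidates for the peg: brass in the brown block (top 389,186; scene 232,197), pink (352,174 and 374,152), teal (428,190), and the fixed brass twin (117,226). I choose the brass one in the brown rest block and check it in a close crop.

```bash
cat > h.py <<'E'
import cv2,numpy as np
def ray(f,p):
    K=f["mtx"]; d=f["R"].T@np.array([(p[0]-K[0,2])/K[0,0],(p[1]-K[1,2])/K[1,1],1]); return -f["R"].T@f["t"],d/np.linalg.norm(d)
def onz(f,p,z):
    c,d=ray(f,p); return c+d*(z-c[2])/d[2]
def proj(f,X):
    q=f["R"]@np.asarray(X)+f["t"]; q=f["mtx"]@q; return q[:2]/q[2]
def tri(fa,pa,fb,pb):
    c1,d1=ray(fa,pa); c2,d2=ray(fb,pb)
    s=np.linalg.lstsq(np.c_[d1,-d2],c2-c1,rcond=None)[0]
    a=c1+s[0]*d1;b=c2+s[1]*d2; return (a+b)/2,np.linalg.norm(a-b)
E
python3 - <<'E'
import pickle,cv2,numpy as np
from h import *
d=pickle.load(open("f0.pkl","rb"))
crops=[("top",389,186),("top",251,210),("top",117,226),("scene",232,205),("scene",400,228),("scene",573,242)]
ims=[cv2.resize(d[n]["img"][y-24:y+24,x-32:x+32],None,fx=4,fy=4,interpolation=cv2.INTER_CUBIC) for n,x,y in crops]
cv2.imwrite("pics/crop1.png",np.vstack([np.hstack(ims[:3]),np.hstack(ims[3:])]))
for n in("top","scene"):
    hsv=cv2.cvtColor(d[n]["img"],cv2.COLOR_BGR2HSV)
    for (m,x,y) in crops:
        if m!=n: continue
        c=hsv[y-24:y+24,x-32:x+32]
        br=((c[...,0]>19)&(c[...,0]<32)&(c[...,1]>150)&(c[...,2]>100)).astype(np.uint8)
        k,l,st,ce=cv2.connectedComponentsWithStats(br)
        print(n,x,y,[(st[i,4],(ce[i]+[x-32,y-24]).round(1).tolist()) for i in range(1,k) if st[i,4]>15], c[24,32])
E
```

```text
top 389 186 [(np.int32(63), [388.8, 182.8])] [ 23 153 187]
top 251 210 [] [ 13 133  94]
top 117 226 [(np.int32(56), [114.9, 223.1]), (np.int32(38), [119.4, 229.9])] [ 17 181 104]
scene 232 205 [] [ 19 165 168]
scene 400 228 [] [ 18 125 186]
scene 573 242 [(np.int32(29), [577.1, 230.9]), (np.int32(61), [571.7, 247.4])] [ 18 173 112]
```

View pics/crop1.png

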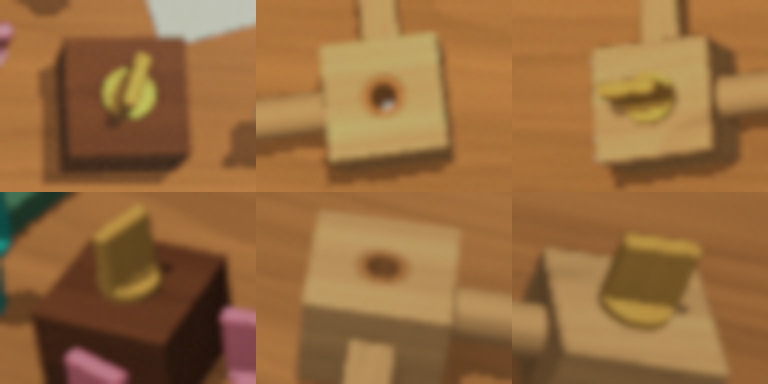

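The crop confirms the brass peg with round shoulder in the brown block (top 389,184); the empty hole is at top (251,210) and scene (399.5,222). The twin's wing lies in line with the roller.

```bash
python3 - <<'E'
import pickle
from h import *
d=pickle.load(open("f0.pkl","rb")); T,S=d["top"],d["scene"]
def quad(f,c,lo,hi):
    hsv=cv2.cvtColor(f["img"],cv2.COLOR_BGR2HSV); m=cv2.inRange(hsv,lo,hi); 
    return m
print("hole top",onz(T,(250.9,210.2),.06),"scene",onz(S,(399.5,222.2),.06),tri(T,(250.9,210.2),S,(399.5,222.2)))
# crop px -> full
ct=lambda u,v:(357+u/4,162+v/4)
print("shoulder top", onz(T,ct(129,94),.066))
a,b=onz(T,ct(146,55),.104),onz(T,ct(124,108),.104); print("wing",a,b,np.linalg.norm(a-b),np.degrees(np.arctan2(*(a-b)[1::-1])))
q=[onz(T,ct(*p),.06) for p in((64,38),(186,38),(188,156),(66,158))]; print("rest",np.mean(q,0),[np.linalg.norm(q[i]-q[i-1]).round(3) for i in range(4)])
c2=lambda u,v:(219+u/4,186+v/4); c3=lambda u,v:(85+u/4,202+v/4)
q=[onz(T,c2(*p),.06) for p in((320-256,46),(436-256,33),(449-256,148),(330-256,161))]; m1=np.mean(q,0);print("corner",m1,[np.linalg.norm(q[i]-q[i-1]).round(3) for i in range(4)])
q=[onz(T,c3(*p),.06) for p in((592-512,50),(708-512,38),(714-512,148),(598-512,161))]; m2=np.mean(q,0);print("twin",m2,np.linalg.norm(m2-m1),np.degrees(np.arctan2(*(m2-m1)[1::-1])))
E
```

```text
hole top [0.52670061 0.08074035 0.06      ] scene [0.53184103 0.08370328 0.06      ] (array([0.52732496, 0.08211669, 0.05573664]), np.float64(0.0016499337199998806))
shoulder top [ 0.6037142 -0.2779152  0.066    ]
wing [ 0.62025788 -0.2833451   0.104     ] [ 0.58499115 -0.26941594  0.104     ] 0.037917857945468106 -21.552347310941645
rest [ 0.60303303 -0.27679651  0.06      ] [np.float64(0.081), np.float64(0.081), np.float64(0.08), np.float64(0.08)]
corner [0.52681088 0.08064132 0.06      ] [np.float64(0.077), np.float64(0.076), np.float64(0.077), np.float64(0.077)]
twin [0.47184781 0.414577   0.06      ] 0.33842869037488593 99.34661529380111
```

Call:
move_arm --pt "3.64 -1.04 0 0 0 0 1" --pt "3.64 -1.04 0 0 0 0 1" --pt "3.64 -1.04 0 0 0 0 1" --pt "3.64 -1.04 0 0 0 0 1" --pt "3.64 -1.04 0 0 0 0 1" --pt "3.64 -1.04 0 0 0 0 1" --pt "3.64 -1.04 0 0 0 0 1" --pt "3.64 -1.04 0 0 0 0 1" --pt "3.64 -1.04 0 0 0 0 1" --pt "3.64 -1.04 0 0 0 0 1" --pt "3.64 -1.04 0 0 0 0 1" --pt "3.64 -1.04 0 0 0 0 1" --pt "0 0 1.1 0 0 6.5 1" --pt "0 0 1.1 0 0 6.5 1" --pt "0 0 1.1 0 0 6.5 1" --pt "0 0 1.1 0 0 6.5 1" --pt "0 0 1.1 0 0 6.5 1" --pt "0 0 1.1 0 0 6.5 1" --pt "0 0 1.1 0 0 6.5 1" --pt "0 0 0 0 0 0 1"

```text
time: 1.82
tool_pos: [0.602, -0.2759, 0.1696]
tool_rot: [-0.001, 0.983, -0.185, -0.003]
contact_force: [-0.6, 0.3, -0.9]
gripper_width: 0.999
grasp_force: 0.0
```

```bash
cat >> h.py <<'E'
def wray(f,p):
    K=f["mtx"]; v=np.array([p[0]-K[0,2],p[1]-K[1,2]]); r=np.linalg.norm(v); th=r/K[0,0]
    d=np.r_[v/r*np.sin(th),np.cos(th)] if r>0 else np.array([0,0,1.]); return -f["R"].T@f["t"],f["R"].T@d
def wonz(f,p,z):
    c,d=wray(f,p); return c+d*(z-c[2])/d[2]
def wproj(f,X):
    q=f["R"]@np.asarray(X)+f["t"]; r=np.linalg.norm(q[:2]); th=np.arctan2(r,q[2]); return q[:2]/r*th*f["mtx"][0,0]+f["mtx"][:2,2]
E
python3 - <<'E'
from plant import manip
from h import *
import pickle
f=manip.grab_frame("wrist"); pickle.dump(f,open("w1.pkl","wb"))
s=manip.state(); print(s["time"],s["tool_pos"],s["tool_rot"],s["joint_pos"],s["contact_force"])
p=wproj(f,[.603,-.277,.09]); print(p)
x,y=np.clip(p.astype(int),[80,60],[559,339]); print(x,y)
cv2.imwrite("pics/w1.png",cv2.resize(f["img"][y-60:y+60,x-80:x+80],None,fx=5,fy=5,interpolation=cv2.INTER_CUBIC))
E
```

```text
1.8667 [ 0.60251241 -0.2762916   0.17112321] [-7.17105576e-04  9.83020376e-01 -1.83485450e-01 -1.87509926e-03] [-5.42144045e-01  1.99610659e-01  1.58739370e+00  3.14659082e-05
  1.35860327e+00  1.39770821e+00] [-0.79344317 -0.11790363  0.52469942]
[314.19207823 210.28175087]
314 210
```

View pics/w1.png

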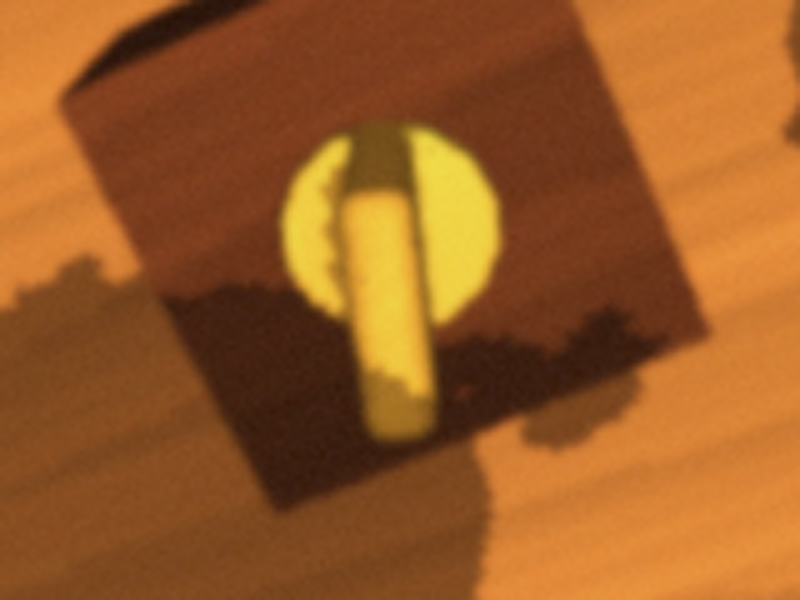

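The crop shows the peg from above: wing top face from (342..410,191) to (368..438,436), shoulder disc centred about (391,232) in the crop.

```bash
python3 - <<'E'
from h import *
import pickle
f=pickle.load(open("w1.pkl","rb"))
P=lambda u,v,z:wonz(f,(234+u/5,150+v/5),z)
q=[P(342,192,.104),P(410,190,.104),P(438,434,.104),P(368,440,.104)]
a=(q[0]+q[1])/2;b=(q[2]+q[3])/2
print(np.mean(q,0),np.linalg.norm(a-b),np.linalg.norm(q[0]-q[1]),np.degrees(np.arctan2(*(a-b)[1::-1])))
c=P(391,232,.066); print("shoulder",c,np.linalg.norm(P(281,232,.066)-P(501,232,.066)))
R=[P(60,98,.06),P(710,332,.06),P(278,512,.06)];print("rest", (R[0]+R[1])/2, np.linalg.norm(R[2]-R[1]),np.linalg.norm(R[2]-R[0]))
from plant import manip
from scipy.spatial.transform import Rotation as Ro
s=manip.state(); r=Ro.from_quat(s["tool_rot"],scalar_first=True).as_matrix(); print("toolx yaw",np.degrees(np.arctan2(r[1,0],r[0,0])), "tilt z",r[:,2])
for n,t in(("wing",np.mean(q,0)),("sh",c)): print(n,r.T@(np.array([t[0],t[1],.088])-s["tool_pos"])*100)
E
```

```text
[ 0.60638328 -0.2767934   0.104     ] 0.034855494943951175 0.008656679595779017 -15.652672619593384
shoulder [ 0.60564627 -0.2763304   0.066     ] 0.03396723189671417
rest [ 0.60595747 -0.276623    0.06      ] 0.07899708285942564 0.07944549824014277
toolx yaw -21.145648663509856 tilt z [-0.00342336  0.00209797 -0.99999194]
wing [ 0.41195332 -0.08683743  8.31082402]
sh [ 0.32651287 -0.10343291  8.31117347]
```

Call:
move_arm --pt "0.38 -0.1 0 0 0 -5.5 1" --pt "0 0 2 0 0 0 1" --pt "0 0 2 0 0 0 1" --pt "0 0 2 0 0 0 1" --pt "0 0 1.2 0 0 0 1" --pt "0 0 0.8 0 0 0 1" --pt "0 0 0 0 0 0 1" --pt "0 0 0 0 0 0 1"

```text
time: 2.53
tool_pos: [0.6078, -0.2775, 0.0938]
tool_rot: [0.0, 0.991, -0.137, 0.0]
contact_force: [0.1, -0.8, 0.3]
gripper_width: 0.994
grasp_force: 0.0
```

Call:
move_arm --pt "0 0 0.3 0 0 0 1" --pt "0 0 0 0 0 0 1" --pt "0 0 0 0 0 0 1"

```text
time: 2.78
tool_pos: [0.608, -0.2776, 0.0914]
tool_rot: [0.0, 0.991, -0.137, 0.001]
contact_force: [0.2, 0.5, 1.0]
gripper_width: 1.0
grasp_force: 0.0
```

```bash
python3 - <<'E'
from plant import manip
import numpy as np
for i in range(4):
    s=manip.state(); print(s["tool_pos"],s["joint_pos"]); f=manip.grab_frame("wrist") if i<3 else 0
E
```

```text
[ 0.60797845 -0.27764135  0.09135752] [-5.39632793e-01  2.88823316e-01  1.62430526e+00  1.75093968e-05
  1.22690228e+00  1.30623099e+00]
[ 0.60789592 -0.27758181  0.09119037] [-5.39611782e-01  2.88938776e-01  1.62447196e+00 -3.98355780e-06
  1.22686504e+00  1.30632154e+00]
[ 0.60783729 -0.2775479   0.09110568] [-5.39613207e-01  2.88967310e-01  1.62459314e+00 -4.36866031e-06
  1.22685091e+00  1.30634159e+00]
[ 0.60774003 -0.27750604  0.09093268] [-5.39632755e-01  2.89093364e-01  1.62475776e+00 -8.76722115e-06
  1.22683707e+00  1.30637385e+00]
```

Call:
move_arm --pt "-0.18 0 0.25 0 0 0 1" --pt "0 0 0 0 0 0 1" --pt "0 0 0 0 0 0 -1" --pt "0 0 0 0 0 0 -1" --pt "0 0 0 0 0 0 -1" --pt "0 0 0 0 0 0 -1" --pt "0 0 0 0 0 0 -1" --pt "0 0 0 0 0 0 -1" --pt "0 0 0 0 0 0 -1" --pt "0 0 0 0 0 0 -1" --pt "0 0 0 0 0 0 -1" --pt "0 0 0 0 0 0 -1"

```text
time: 3.93
tool_pos: [0.6059, -0.2769, 0.088]
tool_rot: [0.0, 0.991, -0.137, 0.0]
contact_force: [0.0, 0.6, 1.0]
gripper_width: 0.112
grasp_force: 58.7
```

Call:
move_arm --pt "0 0 -1 0 0 0 -1" --pt "0 0 -2 0 0 0 -1" --pt "0 0 -2 0 0 0 -1" --pt "0 0 -2 0 0 0 -1" --pt "0 0 -2 0 0 0 -1" --pt "0 0 0 0 0 0 -1" --pt "0 0 0 0 0 0 -1" --pt "0 0 0 0 0 0 -1"

```text
time: 4.6
tool_pos: [0.605, -0.2764, 0.1762]
tool_rot: [-0.0, 0.991, -0.137, -0.001]
contact_force: [0.3, 1.2, -3.0]
gripper_width: 0.109
grasp_force: 58.3
```

Call:
move_arm --pt "-1.15 -1.5 0 0 0 0 -1" --pt "-2.28 -2.98 0 0 0 0 -1" --pt "-2.28 -2.98 0 0 0 0 -1" --pt "-2.28 -2.98 0 0 0 0 -1" --pt "-2.28 -2.98 0 0 0 0 -1" --pt "-2.28 -2.98 0 0 0 0 -1" --pt "-2.28 -2.98 0 0 0 0 -1" --pt "-2.28 -2.98 0 0 0 0 -1" --pt "-2.28 -2.98 0 0 0 0 -1" --pt "-2.28 -2.98 0 0 0 0 -1" --pt "-1.15 -1.5 0 0 0 0 -1" --pt "0 0 0 0 0 -6.25 -1" --pt "0 0 0 0 0 -6.25 -1" --pt "0 0 0 0 0 -6.25 -1" --pt "0 0 0 0 0 -6.25 -1" --pt "0 0 0 0 0 0 -1" --pt "0 0 0 0 0 0 -1" --pt "0 0 0 0 0 0 -1" --pt "0 0 0 0 0 0 -1"

```text
time: 6.18
tool_pos: [0.4669, 0.0721, 0.1771]
tool_rot: [-0.0, 0.997, 0.08, -0.001]
contact_force: [-0.1, 0.0, -2.8]
gripper_width: 0.108
grasp_force: 58.8
```

```bash
python3 - <<'E'
from plant import manip
from h import *
import pickle
f=manip.grab_frame("wrist"); s=manip.state(); pickle.dump((f,s),open("w2.pkl","wb"))
print(s["time"],s["tool_pos"],s["tool_rot"],s["joint_pos"],s["contact_force"],s["gripper_width"])
print(wproj(f,[.527,.081,.06]),wproj(f,s["tool_pos"]))
cv2.imwrite("pics/w2.png",cv2.resize(f["img"][60:360,114:514],None,fx=2,fy=2,interpolation=cv2.INTER_CUBIC))
E
```

```text
6.2333 [0.46698061 0.07203918 0.17734746] [-2.48518545e-05  9.96817286e-01  7.97191060e-02 -4.02306338e-04] [-4.61865565e-03 -2.68811444e-01  2.03318515e+00 -1.86657647e-05
  1.37802489e+00  1.40657367e+00] [-0.14010275 -0.80960902 -2.53458171] 0.11044303441252763
[314.67877509 120.57597476] [313.20485361 273.57014227]
```

View pics/w2.png

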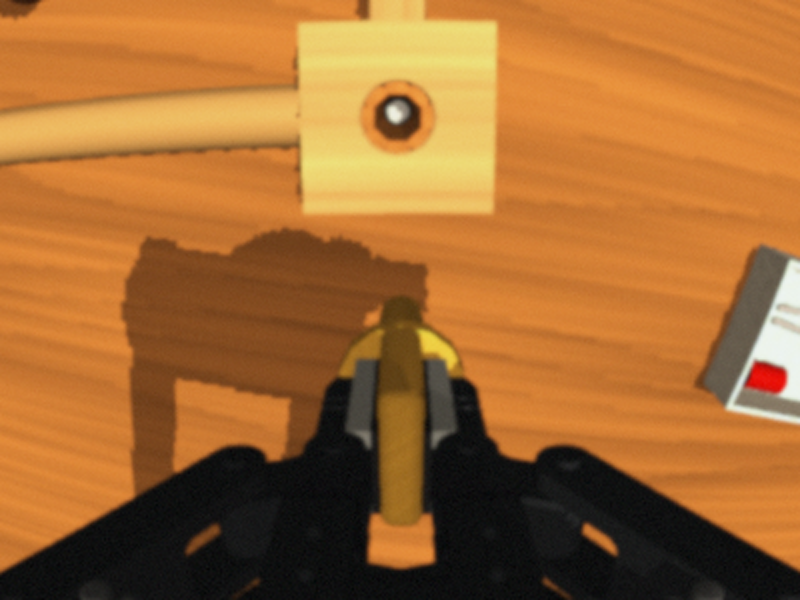

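The view shows the empty hole (crop 398,117) with its sprung pin, the block's corners, and the peg held with wing along tool x, centred about column 401.

```bash
python3 - <<'E'
from h import *
import pickle
from scipy.spatial.transform import Rotation as Ro
f,s=pickle.load(open("w2.pkl","rb"))
P=lambda u,v,z:wonz(f,(114+u/2,60+v/2),z)
r=Ro.from_quat(s["tool_rot"],scalar_first=True).as_matrix()
t=s["tool_pos"]; print("toolx",np.degrees(np.arctan2(r[1,0],r[0,0])))
h=P(398,117,.06); q=[P(298,22,.06),P(496,20,.06),P(494,213,.06),P(303,213,.06)]
print("hole",h,"block",np.mean(q,0),[np.linalg.norm(q[i]-q[i-1]).round(4) for i in range(4)])
ang=lambda v:np.degrees(np.arctan2(v[1],v[0]))
print("frame x from edges",ang(q[0]-q[3]),ang(q[1]-q[2]),ang(q[0]-q[1])-90,ang(q[3]-q[2])-90)
print("hole dia",np.linalg.norm(P(360,117,.06)-P(436,117,.06)))
z=t[2]-.022; a,b=P(338,372,z),P(465,372,z); print("shoulder ends tool frame",r.T@(a-t)*1e3,r.T@(b-t)*1e3)
zt=t[2]+.016; print("wing near end, tool",r.T@(P(401,525,zt)-t)*1e3, "wing far top", [(r.T@(P(401,v,zt)-t)*1e3).round(1) for v in (380,390,400)])
print("far edge shoulder",r.T@(P(401,318,z)-t)*1e3)
for c in (h,np.mean(q,0)): print("move", r.T@(c-t)*100)
E
```

```text
toolx 9.144843602531848
hole [0.52839123 0.08253337 0.06      ] block [0.52847862 0.08267863 0.06      ] [np.float64(0.0757), np.float64(0.0756), np.float64(0.0764), np.float64(0.0764)]
frame x from edges 9.306369122579369 9.870792227039964 9.681775919369429 9.175695619517711
hole dia 0.029270657356454892
shoulder ends tool frame [  3.08794255 -15.97375275  21.99935873] [ 3.11434605 17.44026757 21.99553886]
wing near end, tool [-16.4410587    0.61912464 -15.98695415] wing far top [array([ 21.1,   0.6, -16. ]), array([ 18.8,   0.6, -16. ]), array([ 16.6,   0.6, -16. ])]
far edge shoulder [18.56264733  0.58669241 21.98512579]
move [ 6.23915635 -0.05874321 11.72977713]
move [ 6.25009236 -0.07169538 11.72976988]
```

Call:
move_arm --pt "2 -0.04 0 0 0 -0.35 -1" --pt "2 -0.04 0 0 0 0 -1" --pt "1.5 -0.04 0 0 0 0 -1" --pt "0.6 0 0 0 0 0 -1" --pt "0 0 1 0 0 0 -1" --pt "0 0 1 0 0 0 -1" --pt "0 0 1 0 0 0 -1" --pt "0 0 0 0 0 0 -1" --pt "0 0 0 0 0 0 -1" --pt "0 0 0 0 0 0 -1" --pt "0 0 0 0 0 0 -1"

```text
time: 7.15
tool_pos: [0.5273, 0.0833, 0.1484]
tool_rot: [0.0, 0.997, 0.083, 0.0]
contact_force: [0.3, 0.2, -2.4]
gripper_width: 0.11
grasp_force: 58.9
```

```bash
cat > st.py <<'E'
from plant import manip
import numpy as np
from scipy.spatial.transform import Rotation as Ro
def show():
    s=manip.state(); r=Ro.from_quat(s["tool_rot"],scalar_first=True).as_matrix()
    print("t",round(s["time"],2),"pos",s["tool_pos"].round(4),"yaw",np.degrees(np.arctan2(r[1,0],r[0,0])).round(2),"z",r[:2,2].round(4),"F",s["contact_force"].round(1),"Ftool",(r.T@s["contact_force"]).round(1),"M",s["ft_torque"].round(2),"g",round(s["grasp_force"],1),round(s["gripper_width"],3))
if __name__=="__main__": show()
E
python3 - <<'E'
from st import *; from h import *
show(); import pickle
f=manip.grab_frame("wrist"); T=manip.grab_frame("top");S=manip.grab_frame("scene")
show()
a=cv2.resize(f["img"][135:285,214:414],None,fx=2,fy=2,interpolation=cv2.INTER_CUBIC)
x,y=399,205
b=cv2.resize(S["img"][y-50:y+50,x-66:x+66],(400,300),interpolation=cv2.INTER_CUBIC)
cv2.imwrite("pics/c3.png",np.hstack([a,b]))
E
```

```text
t 7.15 pos [0.5273 0.0833 0.1484] yaw 9.57 z [0.001 0.   ] F [ 0.3  0.2 -2.4] Ftool [ 0.3 -0.1  2.4] M [0.03 0.01 0.03] g 58.9 0.11
t 7.3 pos [0.5275 0.0834 0.1485] yaw 9.57 z [0.0012 0.    ] F [-0.5  0.1 -2.9] Ftool [-0.5 -0.1  2.9] M [-0.01  0.04  0.  ] g 58.9 0.111
```

View pics/c3.png

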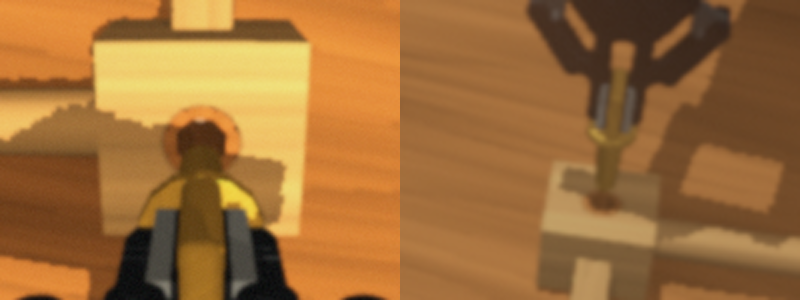

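The hole sits dead ahead of the shank (left crop 202,140; scene crop 600,200), so it's aligned to about a millimetre. Lowering in steps, watching the force.

Call:
move_arm --pt "0 0 0.5 0 0 0 -1" --pt "0 0 0.5 0 0 0 -1" --pt "0 0 0.4 0 0 0 -1" --pt "0 0 0.3 0 0 0 -1" --pt "0 0 0.3 0 0 0 -1" --pt "0 0 0 0 0 0 -1" --pt "0 0 0 0 0 0 -1"

```text
time: 7.88
tool_pos: [0.5271, 0.0833, 0.1275]
tool_rot: [-0.0, 0.997, 0.083, -0.0]
contact_force: [0.1, 0.6, -3.7]
gripper_width: 0.104
grasp_force: 58.9
```

Call:
move_arm --pt "0 0 0.4 0 0 0 -1" --pt "0 0 0.4 0 0 0 -1" --pt "0 0 0.4 0 0 0 -1" --pt "0 0 0.3 0 0 0 -1" --pt "0 0 0.2 0 0 0 -1" --pt "0 0 0 0 0 0 -1" --pt "0 0 0 0 0 0 -1" --pt "0 0 0 0 0 0 -1"

```text
time: 8.55
tool_pos: [0.5274, 0.0834, 0.1108]
tool_rot: [-0.0, 0.997, 0.083, 0.0]
contact_force: [2.7, 1.1, -4.2]
gripper_width: 0.107
grasp_force: 58.8
```

```bash
python3 st.py
```

```text
t 8.55 pos [0.5274 0.0834 0.1108] yaw 9.57 z [0.0008 0.0001] F [ 2.7  1.1 -4.2] Ftool [ 2.8 -0.6  4.2] M [ 0.08 -0.61  0.  ] g 58.8 0.107
```

Call:
move_arm --pt "0.08 0 0 0 0 0 -1" --pt "0 0 0 0 0 0 -1" --pt "0 0 0.2 0 0 0 -1" --pt "0 0 0 0 0 0 -1" --pt "0 0 0 0 0 0 -1"

```text
time: 8.97
tool_pos: [0.5278, 0.0835, 0.1087]
tool_rot: [0.0, 0.997, 0.083, -0.0]
contact_force: [0.3, 0.6, -2.8]
gripper_width: 0.112
grasp_force: 58.8
```

```bash
python3 st.py
```

```text
t 8.97 pos [0.5278 0.0835 0.1087] yaw 9.58 z [-0.0003 -0.    ] F [ 0.3  0.6 -2.8] Ftool [ 0.4 -0.5  2.8] M [ 0.03 -0.2  -0.  ] g 58.8 0.112
```

Call:
move_arm --pt "0.03 0 0.2 0 0 0 -1" --pt "0 0 0.2 0 0 0 -1" --pt "0 0 0.2 0 0 0 -1" --pt "0 0 0 0 0 0 -1" --pt "0 0 0 0 0 0 -1" --pt "0 0 0 0 0 0 -1"

```text
time: 9.47
tool_pos: [0.5282, 0.0835, 0.1027]
tool_rot: [-0.0, 0.997, 0.083, -0.0]
contact_force: [0.3, 0.8, -3.5]
gripper_width: 0.106
grasp_force: 58.8
```

```bash
python3 st.py
```

```text
t 9.47 pos [0.5282 0.0835 0.1027] yaw 9.57 z [-0.0002 -0.    ] F [ 0.3  0.8 -3.5] Ftool [ 0.4 -0.7  3.5] M [ 0.04 -0.15 -0.03] g 58.8 0.106
```

Call:
move_arm --pt "0.02 -0.02 0.15 0 0 0 -1" --pt "0 0 0.15 0 0 0 -1" --pt "0 0 0.15 0 0 0 -1" --pt "0 0 0.1 0 0 0 -1" --pt "0 0 0 0 0 0 -1" --pt "0 0 0 0 0 0 -1" --pt "0 0 0 0 0 0 -1" --pt "0 0 0 0 0 0 -1"

```text
time: 10.13
tool_pos: [0.5284, 0.0837, 0.0972]
tool_rot: [0.0, 0.997, 0.083, 0.0]
contact_force: [0.5, 0.2, -2.5]
gripper_width: 0.111
grasp_force: 58.7
```

```bash
python3 st.py
```

```text
t 10.13 pos [0.5284 0.0837 0.0972] yaw 9.58 z [ 0.     -0.0001] F [ 0.5  0.2 -2.5] Ftool [ 0.5 -0.1  2.5] M [-0.19 -0.28  0.01] g 58.7 0.111
```

Call:
move_arm --pt "0 0 0.1 0 0 0 -1" --pt "0 0 0.1 0 0 0 -1" --pt "0 0 0.1 0 0 0 -1" --pt "0 0 0.05 0 0 0 -1" --pt "0 0 0 0 0 0 -1" --pt "0 0 0 0 0 0 -1" --pt "0 0 0 0 0 0 -1"

```text
time: 10.72
tool_pos: [0.5286, 0.0837, 0.094]
tool_rot: [0.0, 0.997, 0.083, 0.0]
contact_force: [1.1, -0.9, -1.0]
gripper_width: 0.107
grasp_force: 59.0
```

```bash
python3 st.py
```

```text
t 10.72 pos [0.5286 0.0837 0.094 ] yaw 9.57 z [ 0.0006 -0.0002] F [ 1.1 -0.9 -1. ] Ftool [1.  1.1 1. ] M [-0.31 -0.24 -0.03] g 59.0 0.107
```

Call:
move_arm --pt "0.02 0.02 0.05 0 0 0 -1" --pt "0 0 0.05 0 0 0 -1" --pt "0 0 0.05 0 0 0 -1" --pt "0 0 0 0 0 0 -1" --pt "0 0 0 0 0 0 -1" --pt "0 0 0 0 0 0 -1"

```text
time: 11.22
tool_pos: [0.5288, 0.0836, 0.0926]
tool_rot: [-0.0, 0.997, 0.083, 0.0]
contact_force: [-0.9, -0.5, 1.0]
gripper_width: 0.111
grasp_force: 59.4
```

```bash
python3 st.py
```

```text
t 11.22 pos [0.5288 0.0836 0.0926] yaw 9.57 z [0.0003 0.0001] F [-0.9 -0.5  1. ] Ftool [-1.   0.4 -1. ] M [-0.2   0.08 -0.04] g 59.4 0.111
```

Call:
move_arm --pt "-0.01 0 0.05 0 0 0 -1" --pt "0 0 0.05 0 0 0 -1" --pt "0 0 0.05 0 0 0 -1" --pt "0 0 0 0 0 0 -1" --pt "0 0 0 0 0 0 -1" --pt "0 0 0 0 0 0 -1"

```text
time: 11.72
tool_pos: [0.5288, 0.0836, 0.0911]
tool_rot: [-0.0, 0.997, 0.083, 0.0]
contact_force: [0.4, -1.0, 4.0]
gripper_width: 0.107
grasp_force: 59.9
```

```bash
python3 st.py
```

```text
t 11.72 pos [0.5288 0.0836 0.0911] yaw 9.58 z [0.0005 0.    ] F [ 0.4 -1.   4. ] Ftool [ 0.2  1.  -4. ] M [-0.18  0.01  0.07] g 59.9 0.107
```

Call:
move_arm --pt "0 0.01 0.05 0 0 0 -1" --pt "0 0 0.05 0 0 0 -1" --pt "0 0 0.05 0 0 0 -1" --pt "0 0 0.05 0 0 0 -1" --pt "0 0 0 0 0 0 -1" --pt "0 0 0 0 0 0 -1" --pt "0 0 0 0 0 0 -1"

```text
time: 12.3
tool_pos: [0.5289, 0.0835, 0.0896]
tool_rot: [-0.0, 0.997, 0.083, 0.0]
contact_force: [-1.7, -1.2, 7.0]
gripper_width: 0.106
grasp_force: 60.5
```

```bash
python3 st.py
```

```text
t 12.3 pos [0.5289 0.0835 0.0896] yaw 9.58 z [0.0004 0.0001] F [-1.7 -1.2  7. ] Ftool [-1.9  0.9 -7. ] M [-0.15  0.43 -0.02] g 60.5 0.106
```

Call:
move_arm --pt "-0.02 0.02 0.05 0 0 0 -1" --pt "0 0 0.05 0 0 0 -1" --pt "0 0 0.05 0 0 0 -1" --pt "0 0 0.05 0 0 0 -1" --pt "0 0 0 0 0 0 -1" --pt "0 0 0 0 0 0 -1" --pt "0 0 0 0 0 0 -1"

```text
time: 12.88
tool_pos: [0.5289, 0.0835, 0.0884]
tool_rot: [-0.0, 0.997, 0.083, 0.0]
contact_force: [-3.3, -0.5, 11.8]
gripper_width: 0.106
grasp_force: 61.1
```

```bash
python3 st.py
```

```text
t 12.88 pos [0.5289 0.0835 0.0884] yaw 9.58 z [0.0005 0.0005] F [-3.3 -0.5 11.8] Ftool [ -3.3  -0.1 -11.8] M [-0.11  0.71  0.04] g 61.1 0.106
```

Call:
move_arm --pt "-0.04 0 0.04 0 0 0 -1" --pt "0 0 0.02 0 0 0 -1" --pt "0 0 0.01 0 0 -4 -1" --pt "0 0 0.01 0 0 -4 -1" --pt "0 0 0.01 0 0 -4 -1" --pt "0 0 0.01 0 0 -4 -1" --pt "0 0 0 0 0 0 -1"

```text
time: 13.47
tool_pos: [0.5288, 0.0835, 0.0874]
tool_rot: [-0.0, 0.975, 0.223, 0.001]
contact_force: [-2.4, 0.2, 10.8]
gripper_width: 0.107
grasp_force: 60.9
```

```bash
python3 st.py
```

```text
t 13.47 pos [0.5288 0.0835 0.0874] yaw 25.71 z [0.0016 0.0006] F [-2.4  0.2 10.8] Ftool [ -2.   -1.2 -10.8] M [0.01 0.42 0.1 ] g 60.9 0.107
```

Call:
move_arm --pt "-0.03 -0.02 0.06 0 0 0 -1" --pt "0 0 0.06 0 0 0 -1" --pt "0 0 0.02 0 0 -4 -1" --pt "0 0 0.02 0 0 -4 -1" --pt "0 0 0.02 0 0 -4 -1" --pt "0 0 0.02 0 0 -4 -1" --pt "0 0 0 0 0 0 -1"

```text
time: 14.05
tool_pos: [0.5289, 0.0835, 0.0862]
tool_rot: [0.0, 0.934, 0.356, 0.001]
contact_force: [-3.4, 0.1, 14.3]
gripper_width: 0.107
grasp_force: 61.5
```

```bash
python3 st.py
```

```text
t 14.05 pos [0.5289 0.0835 0.0862] yaw 41.72 z [0.0022 0.0005] F [-3.4  0.1 14.3] Ftool [ -2.5  -2.3 -14.3] M [-0.05  0.73  0.16] g 61.5 0.107
```

Call:
move_arm --pt "-0.03 -0.03 0.02 0 0 -4 -1" --pt "0 0 0.02 0 0 -4 -1" --pt "0 0 0.02 0 0 -4 -1" --pt "0 0 0.01 0 0 -4 -1" --pt "0 0 0 0 0 0 -1"

```text
time: 14.47
tool_pos: [0.5288, 0.0835, 0.0858]
tool_rot: [0.001, 0.876, 0.483, 0.001]
contact_force: [-3.1, -0.1, 14.0]
gripper_width: 0.105
grasp_force: 61.5
```

```bash
python3 st.py
```

```text
t 14.47 pos [0.5288 0.0835 0.0858] yaw 57.7 z [0.0031 0.0005] F [-3.1 -0.1 14. ] Ftool [ -1.7  -2.5 -14.1] M [-0.08  0.67  0.12] g 61.5 0.105
```

Call:
move_arm --pt "-0.02 -0.04 0.03 0 0 -4 -1" --pt "0 0 0.02 0 0 -4 -1" --pt "0 0 0.02 0 0 -4 -1" --pt "0 0 0.02 0 0 -4 -1" --pt "0 0 0 0 0 0 -1"

```text
time: 14.88
tool_pos: [0.5288, 0.0835, 0.0855]
tool_rot: [0.001, 0.8, 0.6, 0.002]
contact_force: [-3.0, 0.5, 17.0]
gripper_width: 0.105
grasp_force: 61.8
```

```bash
python3 st.py
```

```text
t 14.88 pos [0.5288 0.0835 0.0855] yaw 73.7 z [0.0039 0.0004] F [-3.   0.5 17. ] Ftool [ -0.3  -3.  -17. ] M [-0.08  0.73  0.14] g 61.8 0.105
```

Call:
move_arm --pt "0 -0.04 -0.04 0 0 -4.3 -1" --pt "0 0 0 0 0 -4.3 -1" --pt "0 0 0 0 0 -4.3 -1" --pt "0 0 0 0 0 0 -1"

```text
time: 15.22
tool_pos: [0.5287, 0.0835, 0.0858]
tool_rot: [0.002, 0.728, 0.686, 0.002]
contact_force: [-1.5, -0.4, 14.2]
gripper_width: 0.107
grasp_force: 61.5
```

```bash
python3 st.py
```

```text
t 15.22 pos [0.5287 0.0835 0.0858] yaw 86.62 z [0.005  0.0002] F [-1.5 -0.4 14.2] Ftool [ -0.5  -1.4 -14.3] M [-0.19  0.45  0.2 ] g 61.5 0.107
```

Call:
move_arm --pt "0 -0.02 0.03 0 0 -4.3 -1" --pt "0 0 0 0 0 -4.3 -1" --pt "0 0 0 0 0 -4.3 -1" --pt "0 0 0 0 0 0 -1" --pt "0 0 0 0 0 0 -1"

```text
time: 15.63
tool_pos: [0.5287, 0.0835, 0.0857]
tool_rot: [0.002, 0.647, 0.763, 0.002]
contact_force: [-0.4, -0.7, 14.2]
gripper_width: 0.108
grasp_force: 61.6
```

```bash
python3 - <<'E'
from st import *; from h import *
show(); S=manip.grab_frame("scene"); W=manip.grab_frame("wrist")
x,y=399,205
a=cv2.resize(S["img"][y-30:y+30,x-40:x+40],(400,300),interpolation=cv2.INTER_CUBIC)
b=cv2.resize(W["img"][195:345,214:414],(400,300),interpolation=cv2.INTER_CUBIC)
cv2.imwrite("pics/c4.png",np.hstack([a,b]))
E
```

```text
t 15.63 pos [0.5287 0.0835 0.0857] yaw 99.42 z [0.0055 0.    ] F [-0.4 -0.7 14.2] Ftool [ -0.7  -0.4 -14.2] M [-0.18  0.44  0.22] g 61.6 0.108
```

View pics/c4.png

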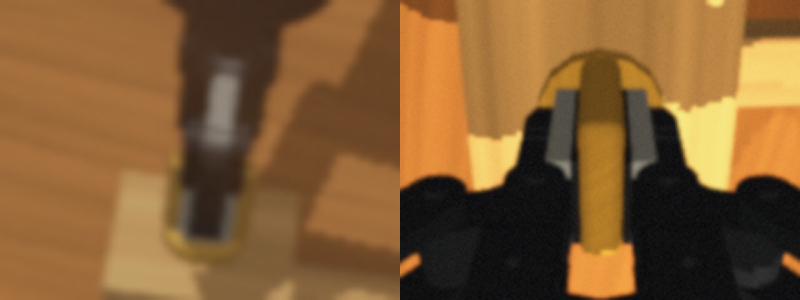

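Call:
move_arm --pt "0 0 0.02 0 0 4 -1" --pt "0 0 0 0 0 4 -1" --pt "0 0 0 0 0 4 -1" --pt "0 0 0 0 0 -4 -1" --pt "0 0 0 0 0 -4 -1" --pt "0 0 0 0 0 -4 -1" --pt "0 0 0 0 0 0 -1"

```text
time: 16.32
tool_pos: [0.5287, 0.0835, 0.0856]
tool_rot: [0.002, 0.646, 0.763, 0.002]
contact_force: [-2.4, 0.0, 15.6]
gripper_width: 0.109
grasp_force: 61.7
```

```bash
python3 st.py
```

```text
t 16.32 pos [0.5287 0.0835 0.0856] yaw 99.5 z [0.0053 0.0002] F [-2.4  0.  15.6] Ftool [  0.4  -2.2 -15.6] M [-0.18  0.5   0.11] g 61.7 0.109
```

Call:
move_arm --pt "0 -0.02 -0.05 0 0 0 -1" --pt "0 0 -0.05 0 0 0 -1" --pt "0 0 -0.05 0 0 0 -1" --pt "0 0 -0.05 0 0 0 -1" --pt "0 0 0 0 0 0 -1" --pt "0 0 0 0 0 0 -1"

```text
time: 16.82
tool_pos: [0.5286, 0.0835, 0.0865]
tool_rot: [0.002, 0.647, 0.763, 0.002]
contact_force: [4.0, -0.5, 7.7]
gripper_width: 0.112
grasp_force: 60.7
```

```bash
python3 st.py
```

```text
t 16.82 pos [0.5286 0.0835 0.0865] yaw 99.4 z [0.0064 0.0002] F [ 4.  -0.5  7.7] Ftool [-1.2  3.9 -7.7] M [-0.11 -0.21  0.18] g 60.7 0.112
```

Call:
move_arm --pt "0 0.05 -0.05 0 0 0 -1" --pt "0 0 -0.05 0 0 0 -1" --pt "0 0 -0.05 0 0 0 -1" --pt "0 0 0 0 0 0 -1" --pt "0 0 0 0 0 0 -1"

```text
time: 17.23
tool_pos: [0.5286, 0.0835, 0.087]
tool_rot: [0.002, 0.647, 0.763, 0.002]
contact_force: [4.8, -0.7, 5.1]
gripper_width: 0.106
grasp_force: 60.1
```

```bash
python3 st.py
```

```text
t 17.23 pos [0.5286 0.0835 0.087 ] yaw 99.38 z [0.0054 0.0001] F [ 4.8 -0.7  5.1] Ftool [-1.4  4.7 -5.1] M [-0.13 -0.68  0.1 ] g 60.1 0.106
```

Call:
move_arm --pt "-0.03 0.1 -0.04 0 0 0 -1" --pt "0 0 -0.04 0 0 0 -1" --pt "0 0 -0.04 0 0 0 -1" --pt "0 0 0 0 0 0 -1" --pt "0 0 0 0 0 0 -1"

```text
time: 17.65
tool_pos: [0.5286, 0.0835, 0.0873]
tool_rot: [0.001, 0.647, 0.763, 0.001]
contact_force: [5.6, -0.0, 3.2]
gripper_width: 0.107
grasp_force: 59.7
```

```bash
python3 st.py
```

```text
t 17.65 pos [0.5286 0.0835 0.0873] yaw 99.38 z [0.0031 0.0003] F [ 5.6 -0.   3.2] Ftool [-0.9  5.5 -3.1] M [-0.01 -0.82  0.14] g 59.7 0.107
```

Call:
move_arm --pt "0 0.15 0 0 0 0 -1" --pt "0 0 0 0 0 0 -1" --pt "0 0 0 0 0 0 -1"

```text
time: 17.9
tool_pos: [0.5288, 0.0835, 0.0869]
tool_rot: [-0.0, 0.647, 0.763, -0.0]
contact_force: [0.1, -0.0, 6.6]
gripper_width: 0.107
grasp_force: 60.2
```

```bash
python3 st.py
```

```text
t 17.9 pos [0.5288 0.0835 0.0869] yaw 99.38 z [-0.0009 -0.0003] F [ 0.1 -0.   6.6] Ftool [-0.   0.1 -6.6] M [-0.15 -0.25  0.17] g 60.2 0.107
```

Call:
move_arm --pt "0 0 -0.08 0 0 0 -1" --pt "0 0 0 0 0 0 -1" --pt "0 0 0 0 0 0 0.2" --pt "0 0 0 0 0 0 0.2" --pt "0 0 0 0 0 0 0.2" --pt "0 0 0 0 0 0 0.2" --pt "0 0 0 0 0 0 0.2" --pt "0 0 0 0 0 0 0.2" --pt "0 0 -1 0 0 0 0.2" --pt "0 0 -2 0 0 0 0.2" --pt "0 0 -2 0 0 0 0.2" --pt "0 0 -3 0 0 0 0.2" --pt "0 0 -3 0 0 0 0.2" --pt "0 0 0 0 0 0 0.2" --pt "0 0 0 0 0 0 0.2"

```text
time: 19.15
tool_pos: [0.5307, 0.0837, 0.2012]
tool_rot: [0.002, 0.647, 0.763, 0.002]
contact_force: [-0.1, 0.3, -0.5]
gripper_width: 0.599
grasp_force: 0.0
```

```bash
python3 - <<'E'
from st import *; from h import *; import pickle
show(); S=manip.grab_frame("scene"); W=manip.grab_frame("wrist"); s=manip.state(); pickle.dump((S,W,s),open("w5.pkl","wb"))
p=wproj(W,[.5286,.0835,.06]).astype(int); print(p)
x,y=399,205
a=cv2.resize(S["img"][y-30:y+30,x-40:x+40],(400,300),interpolation=cv2.INTER_CUBIC)
y0=min(max(p[1]-75,0),250); x0=p[0]-100; print(x0,y0)
b=cv2.resize(W["img"][y0:y0+150,x0:x0+200],(400,300),interpolation=cv2.INTER_CUBIC)
c=cv2.resize(S["img"][212:272,533:613],(400,300),interpolation=cv2.INTER_CUBIC)
cv2.imwrite("pics/c5.png",np.vstack([np.hstack([a,b]),np.hstack([c,c*0])]))
E
```

```text
t 19.15 pos [0.5307 0.0837 0.2012] yaw 99.38 z [0.0061 0.0002] F [-0.1  0.3 -0.5] Ftool [ 0.3 -0.   0.5] M [ 0.04  0.01 -0.04] g 0.0 0.599
[313 188]
213 113
```

View pics/c5.png

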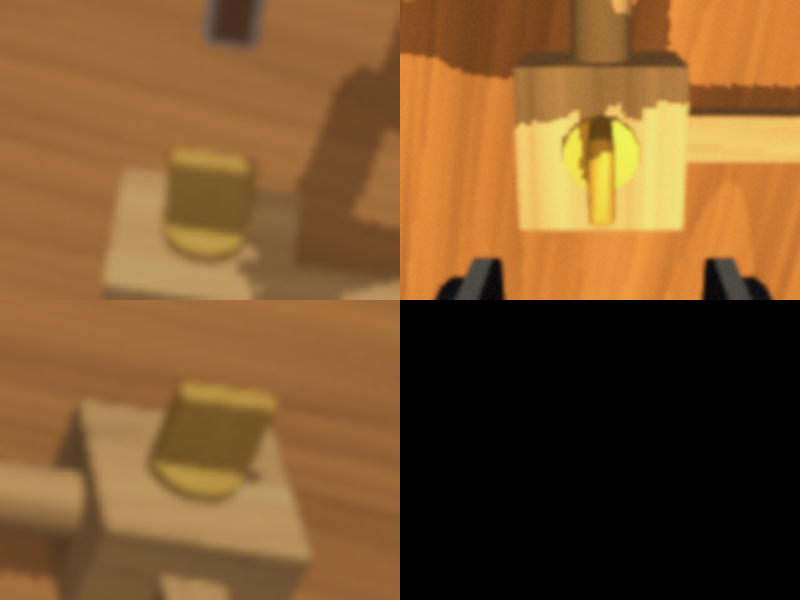

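The peg stands upright with its wing in line with the roller and its shoulder flush on the block, like the twin below it. To check for vertical slip in the grip, I compare the peg's position between the fingers before and after pressing.

```bash
python3 - <<'E'
from h import *; import pickle
from st import show; show()
f,s=pickle.load(open("w2.pkl","rb"))
a=cv2.resize(f["img"][195:345,214:414],(400,300),interpolation=cv2.INTER_CUBIC); b=cv2.imread("pics/c4.png")[:,400:]
# wing near-end: brass -> table boundary; peg-top-of-shoulder arc; finger feature for reference
for n,im in(("before",a),("after",b)):
    h=cv2.cvtColor(im,cv2.COLOR_BGR2HSV).astype(float)
    col=h[:,192:210].mean(1); g=np.gradient(cv2.GaussianBlur(col,(1,9),0)[:,0:3],axis=0)
    print(n,"hue edge near end",225+np.argmin(g[225:275,0]),"V far top edge",100+np.argmax(g[100:150,2]),"near V",225+np.argmax(np.abs(g[225:275,2])))
    row=cv2.GaussianBlur(h[...,2],(9,9),0)
    print("wing sides rows 140,230",[(150+np.argmax(np.gradient(row[r,150:250])),150+np.argmin(np.gradient(row[r,150:250]))) for r in(140,180,230)])
S,W,_=pickle.load(open("w5.pkl","rb"))
X,e=np.zeros(3),0
c,d=wray(W,(313.5,207)); c2,d2=ray(S,(400.8,207)); k=np.linalg.lstsq(np.c_[d,-d2],c2-c,rcond=None)[0]; print("wing top centre",c+k[0]*d,c2+k[1]*d2)
q=[wonz(W,(213+u/2,113+v/2),.104) for u,v in((201,150),(202,226))]; v=q[0]-q[1]; print("wing yaw",np.degrees(np.arctan2(v[1],v[0])),np.linalg.norm(v))
E
```

```text
t 19.25 pos [0.5286 0.0836 0.1973] yaw 99.38 z [-0.0007  0.    ] F [-0.4  0.1 -0.5] Ftool [ 0.1 -0.4  0.5] M [-0.01  0.   -0.  ] g 0.0 0.601
before hue edge near end 254 V far top edge 123 near V 256
wing sides rows 140,230 [(np.int64(177), np.int64(224)), (np.int64(179), np.int64(223)), (np.int64(180), np.int64(221))]
after hue edge near end 255 V far top edge 123 near V 251
wing sides rows 140,230 [(np.int64(177), np.int64(224)), (np.int64(179), np.int64(223)), (np.int64(180), np.int64(221))]
wing top centre [0.5291392  0.08050213 0.09963931] [0.52929268 0.08172277 0.09920786]
wing yaw 100.10256936026965 0.030395067878582472
```

No slip: the wing edges match to within a pixel, so the peg is home. Its yaw of about 100° agrees with the roller's 99.5°. Handing in.

```bash
python3 -c "
from plant import manip
print(manip.job_done())"
```

```text
the job is handed in; nothing more can be done
None
```

I moved the peg to the frame hole, pressed and turned it a quarter turn until its shoulder looked flush with the block and its wing lay in line with the roller (about 100° against the roller's 99.5°), released it and handed the job in at about 19 s; highest press reading about 20 N including the peg's weight, and no verdict came back.

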